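# Hang the weighing pan on the free-swinging snap hook of a spring balance

## Robot

A 6-joint arm with a two-finger parallel gripper is mounted at the origin on a cart in front of the work surface, level with it; the furniture and walls round the work are solid. World frame = base frame: x ahead of the robot, y to its left, z up, the work surface at z = 0. Lengths are in m, angles in rad, forces in N, time in s.
With the tool pointing down it reaches from about 0.325 to 0.75 m from the base axis. Payload 7.6 kg.
Tool frame: the origin (TCP) lies at the very end of the fingers, on their centre line; the grasp point (between the pads) lies 19 mm behind it; z points along the fingers, y is the line along which they close (so a half turn about z gives the same grasp; the last joint's range is limited). The gripper opens to 85 mm and grips with 20 to 120 N. Pads are 22 mm wide; open, the fingers measure 114 mm over their backs; the gripper's body (76 mm by 85 mm) begins 54 mm behind the grasp point. The pads swing forward as they close: fully open they stand 13 mm farther back than shut.
Start: joints at [-1.2, 0.052, 1.401, -0, 1.689, -0.07], TCP at [0.224, -0.475, 0.196] pointing down, gripper open.
Joint ranges: [-2.9, 2.9], [-0.91, 2.17], [0.12, 2.37], [-1.06, 4.2], [0.26, 2.73], [-2.93, 2.93]. Speed limits (rad/s): [2.57, 2.57, 3.01, 3.14, 3.14, 3.14].

## Interface

Orientations are given as a rotation vector (axis times angle).
In Python, from rig import r gives the robot as it stands.
- The arm moves only by the shell command python3 -m handwheel 'ROWS'. ROWS is JSON, a list of rows, each a list of 7 numbers: the opening, from -1 (shut) to 1 (fully open), so that 0 is half open, then the shift along the tool's x, y, z scaled (see below), then the turn, a rotation vector about the tool's x, y, z scaled (see below). In form: [[fingers, x, y, z, rx, ry, rz], ...]. A call has 1 to 10 rows; each row shifts and turns the commanded pose from where the row before left it, along the tool's axes as they then stand; what a row does not reach is not made up. The controller multiplies each number of a shift by 75 mm and each number of a turn by 180 degrees. A row lasts 1/10 s, in which the tool goes at most 50 mm and 8.59 degrees, less where a joint would pass 70% of its speed; a pose out of reach is approached as far as the arm can. A call with a number of a shift or a turn outside -1 to 1 is refused whole. A call with a gripper value outside its range is refused whole. The fingers move at their own pace and stop on an object; the grip force is fixed at half the most. Time passes only in rows, so rows that do not move let the fingers close. It gives the time, the measured TCP pose, the force, the opening and the grip force at its end, in the units of the state.
- r.get_obs(): the state, without advancing time (a new reading comes with each control period).
- r.snapshot(name): name is "side" or "top"; returns (picture, depth): 400x640x3 uint8, red, green, blue; 400x640 float32, m along the optical axis (not along the pixel's ray), 0 where there is no reading.
- r.calibration(name): a dict with "K" (3x3 intrinsics, pixels), "cam_to_world" (4x4, takes a point from camera to world coordinates). Camera axes: x right, y up, looking along -z (the intrinsics and any distortion apply to the point x, -y, -z); pixel columns grow to the right and rows downward; lengths in m; the calibration is good to about 2 mm. A picture is of the moment at which its call begins. calibration takes no time and is no camera call.
- r.finish_job(): hands the job in; it is judged then, once.
The state is a dict: "clock": time; "joint_pos": joint angles; "qd": joint speeds; "tau": joint torques, N m; "tcp_pos": TCP position; "tcp_rot": TCP orientation; "ft_force": force on the tool from outside, world axes, zero at the start; "ft_torque": the same for the moment, N m; "opening": finger opening in m; "finger_force": force on a finger pad.
Only numpy, scipy, OpenCV 4.12 (cv2) and the standard library are available. Lean on these libraries where they do the work, as an engineer would, in place of code of your own. Each camera call takes 0.05 s, during which the arm holds its last target. There are 200 camera calls.

## Task

Hang the weighing pan on the snap hook of the spring balance. The hook swings at the slightest touch, so first lean it a little against one light, lasting touch and let it come to rest there; then push the pan's loop in past the spring latch until it sits in the bottom of the hook with the latch closed behind it. Ease the pan's weight onto the spring before you let go, without a jerk and never with more than 6 N on the balance, so that the pan is left hanging level and still, and leave the jar, the dish and the dropper bottle where they are.

Things in the scene. Friction and masses are not known exactly. Their poses are not given: they have to be found in the camera images.
- stand: fixed stand, base plate 280 x 170 x 20 mm; origin on the worktop straight below the balance's pivot, which is 430 mm up. -x is its open front, roughly toward the robot. Base from 60 mm before to 220 mm behind the origin; 17 mm column 170 mm behind it; a 14 mm rod at height 462 mm leads forward from the column and ends over the pivot: nothing before or beside the hook.
- balance: tubular spring balance, 0.34 to 0.48 kg, free to swing nearly without friction on a gimbal; origin at the pivot, z up and x as the stand's when at rest. Tube 29 mm across, 24 to 115 mm below the pivot; under it a 6 mm rod that carries the snap hook. Pushed sideways at the hook it yields like a soft spring of about 12 to 17 N/m.
- draw (a joint): how far the rod with the hook is drawn down out of the tube: 0 unloaded (at its stop, starts to move at about 0.3 N), 0 to 0.05 m, 100 N/m, springy and little damped. The pan's weight draws it about 10 to 35 mm, depending on its mass.
- bowl (a point): centre of the hook's bowl, 175 mm below the pivot on the balance's axis when unloaded. Hook of 8 mm round steel bar in the balance's xz plane; bowl inside radius 10 mm, outside 18 mm; shank on the +x side, opening to -x (front). Moves with the hook, axes as the balance's.
- hook_seat (a point): where the middle of the loop's rod lies once hung: 7 mm below the bowl's centre, on the balance's axis, 3 mm above the inside bottom of the bowl; moves with the hook, axes as the balance's
- hook_tip (a point): centre of the hook's rounded tip (4 mm radius), 17.5 mm to -x of the balance's axis and 18 mm above hook_seat; moves with the hook
- swing_fore (a joint): swing of the balance in the stand's xz plane: 0 hanging straight, + hook away from the open front (to the stand's +x), rad, limits +-0.6
- swing_side (a joint): swing of the balance sideways: 0 hanging straight, + hook to the stand's +y, rad, limits +-0.6
- latch (a joint): spring latch, a strip 10 x 34 mm closing the hook's throat: pivots on the shank 43 mm above hook_seat, 12 mm to +x of the axis, and slopes down to the inside of the tip. 0 closed; opens inward only, to 0.70 rad (then 20 mm free between it and the tip); springs shut. Letting the loop past takes about 0.3 to 0.5 N near its free end, so the hook gives way 20 to 40 mm meanwhile.
- pan: round aluminium weighing pan, 116 mm across, 15 mm deep, 0.12 to 0.38 kg (its weight is not known beforehand), with a rigid steel stirrup of two legs (51 mm either side of the centre along x), a bar and a loop; 145 mm high overall; stands on the worktop, origin at the centre of its underside, z up
- bar_mid (a point): centre of the stirrup's bar, 85 mm above the pan's underside, on its axis. Bar along the pan's x, 190 mm long, 8 mm wide (y), 14 mm high; its ends stand 44 mm out beyond the legs as ears to hold it by; from the legs inward and on the ears its sides are flat.
- loop_top (a point): middle of the 6 mm rod at the top of the loop, 142 mm above the pan's underside, on its axis. The upright loop stands on the middle of the bar, across it (pan's yz plane): 30 mm wide inside, 43 mm clear from the foot plate up to the inside of the arch.
- near_ear (a point): middle of the ear on the pan's -x side, 80 mm from the pan's axis, 85 mm above the underside; held here, the bar points from the gripper to the loop
- jar: clear jar 43 mm across, 66 mm high, loose on the worktop to the left of the stand; origin at the underside
- petri: flat round dish 58 mm across, 15 mm high, loose on the worktop to the left of the stand; origin at the underside
- dropper_bottle: small white dropper bottle 31 mm across, 74 mm high, loose on the worktop at the back, to the right of the stand; origin at the underside
Things that resemble listed ones, but are neither listed nor needed, are in the scene too. What is shaped like the pan but pink is not meant.

How it is judged:
By the outcome, as a careful person would: the job done as asked, in the order asked, and still so for the second after the job is handed in, with the robot touching nothing.
It also fails if it takes over 61 s, if anything falls off the work surface, if the arm or the gripper's body presses on something with over 40 N, if the wrist force passes 120 N, or if a joint passes its speed limit or range.

## Working session

There is one attempt and no reset: what is moved stays moved. The work goes in short steps, Python scripts to look and compute and a shell command to move; the robot and the scene stay as the last step left them, time stands still between calls to the robot, and variables do not carry over. Pictures are saved under pics/ and viewed, at most 10 in all, crops included, and the job is handed in when it is done.

```bash
ls; mkdir -p pics
cat > h.py <<'E'
import numpy as np, cv2
from rig import r
from scipy.spatial.transform import Rotation as R
def snap(n,f=None):
    im,d=r.snapshot(n)
    if f: cv2.imwrite('pics/'+f,im[:,:,::-1])
    return im,d
def cloud(n,d):
    c=r.calibration(n);K=c['K'];T=np.array(c['cam_to_world'])
    v,u=np.mgrid[:d.shape[0],:d.shape[1]]
    P=np.stack([(u-K[0][2])/K[0][0]*d,-(v-K[1][2])/K[1][1]*d,-d],-1)
    return P@T[:3,:3].T+T[:3,3]
def ray(n,u,v):
    c=r.calibration(n);K=np.array(c['K']);T=np.array(c['cam_to_world'])
    d=T[:3,:3]@np.array([(u-K[0,2])/K[0,0],-(v-K[1,2])/K[1,1],-1]); return T[:3,3],d
def onz(n,u,v,z):
    o,d=ray(n,u,v); return o+d*(z-o[2])/d[2]
def tri(a,b):
    (o1,d1),(o2,d2)=ray(*a),ray(*b)
    s=np.linalg.lstsq(np.stack([d1,-d2],1),o2-o1,rcond=None)[0]
    p,q=o1+s[0]*d1,o2+s[1]*d2; return (p+q)/2,np.linalg.norm(p-q)
def proj(n,P):
    c=r.calibration(n);K=np.array(c['K']);T=np.array(c['cam_to_world'])
    p=T[:3,:3].T@(np.array(P)-T[:3,3]); return K[0,0]*p[0]/-p[2]+K[0,2],-K[1,1]*p[1]/-p[2]+K[1,2]
E
python3 - <<'E'
from h import *
np.set_printoptions(precision=4,suppress=True)
for n in('side','top'):
    snap(n,n+'0.png');c=r.calibration(n);print(n,{k:np.array(v) for k,v in c.items()})
print(r.get_obs())
E
```

```text
pics
side {'K': array([[431.1613,   0.    , 322.4213],
       [  0.    , 431.1613, 198.1018],
       [  0.    ,   0.    ,   1.    ]]), 'cam_to_world': array([[ 0.5776,  0.6654, -0.4728, -0.1513],
       [-0.8163,  0.4707, -0.3348, -0.5627],
       [-0.0002,  0.5793,  0.8151,  1.4904],
       [ 0.    ,  0.    ,  0.    ,  1.    ]])}
top {'K': array([[480.1876,   0.    , 314.4143],
       [  0.    , 480.1876, 198.7135],
       [  0.    ,   0.    ,   1.    ]]), 'cam_to_world': array([[ 0.0846,  0.8523, -0.5162, -0.2476],
       [-0.9964,  0.0764, -0.0371, -0.1034],
       [ 0.0078,  0.5175,  0.8557,  1.6695],
       [ 0.    ,  0.    ,  0.    ,  1.    ]])}
{'clock': 0.1, 'joint_pos': array([-1.2003,  0.0528,  1.4016,  0.    ,  1.6886, -0.0703]), 'qd': array([-0.0015, -0.0019, -0.0038,  0.0005,  0.0002, -0.0016]), 'tau': array([  0.0006, -38.2584, -36.0987,  -0.0001,   0.0048,  -0.    ]), 'tcp_pos': array([ 0.2239, -0.4745,  0.1949]), 'tcp_rot': array([-3.0642, -0.6865,  0.0003]), 'ft_force': array([0.4517, 0.3451, 0.6023]), 'ft_torque': array([0.0272, 0.0091, 0.0216]), 'finger_force': 0.0, 'opening': 0.08534407696232334}
```

View pics/side0.png

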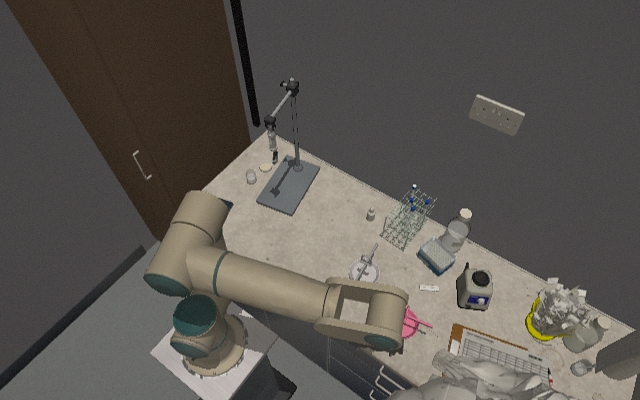

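View pics/top0.png

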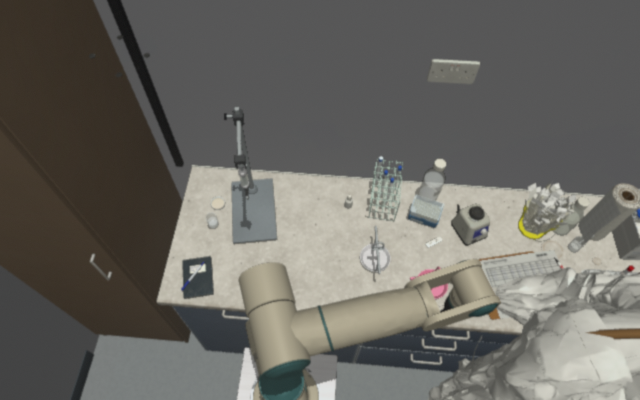

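Side view: the stand is at (290,185), with the hook at about (274,157). The silver pan is at (364,268) and a pink one is at (410,322). Top view: the silver pan is at (375,258), the pink one at (432,283), the balance at (243,170), the jar at (212,221), the dish at (218,203) and the bottle at (349,201). Pan candidates are the silver one at top (375,258) and the pink lookalike at top (432,283). By the description I choose the silver one, and I'll check it in a close crop.

Run:
```python
from h import *
np.set_printoptions(precision=4,suppress=True)
def crop(im,u,v,w,h): return cv2.resize(im[v:v+h,u:u+w],(400,300),interpolation=cv2.INTER_CUBIC)
S,ds=snap('side');T,dt=snap('top')
np.savez('s0.npz',S=S,ds=ds,T=T,dt=dt)
o=np.vstack([np.hstack([crop(S,330,230,80,60),crop(T,335,217,80,60)]),np.hstack([crop(S,245,115,80,60),crop(T,205,140,80,60)])])
cv2.imwrite('pics/c1.png',o[:,:,::-1])
Ps=cloud('side',ds);Pt=cloud('top',dt)
for nm,P,(u0,v0,w,h) in(('side',Ps,(330,230,80,60)),('top',Pt,(335,217,80,60))):
    Q=P[v0:v0+h,u0:u0+w].reshape(-1,3);Q=Q[np.isfinite(Q).all(1)]
    b=Q[(Q[:,2]>.07)&(Q[:,2]<.1)];l=Q[(Q[:,2]>.12)&(Q[:,2]<.16)]
    print(nm,len(b),b.mean(0) if len(b) else'',b.min(0),b.max(0),len(l),l.mean(0) if len(l) else '')
    if len(b)>5: 
        c=np.cov(b[:,:2].T);w_,V=np.linalg.eigh(c);print(V[:,1],np.degrees(np.arctan2(V[1,1],V[0,1])))
```

```text
side 151 [ 0.5397 -0.286   0.0922] [ 0.4408 -0.3541  0.0732] [ 0.706  -0.2605  0.0999] 31 [ 0.5601 -0.2992  0.1386]
[-0.9839  0.179 ] 169.6891452413874
top 152 [ 0.5119 -0.2792  0.0908] [ 0.4232 -0.2999  0.0762] [ 0.6138 -0.2563  0.0998] 17 [ 0.5151 -0.2779  0.14  ]
[-0.9961 -0.0877] -174.96925728293118
```

View pics/c1.png

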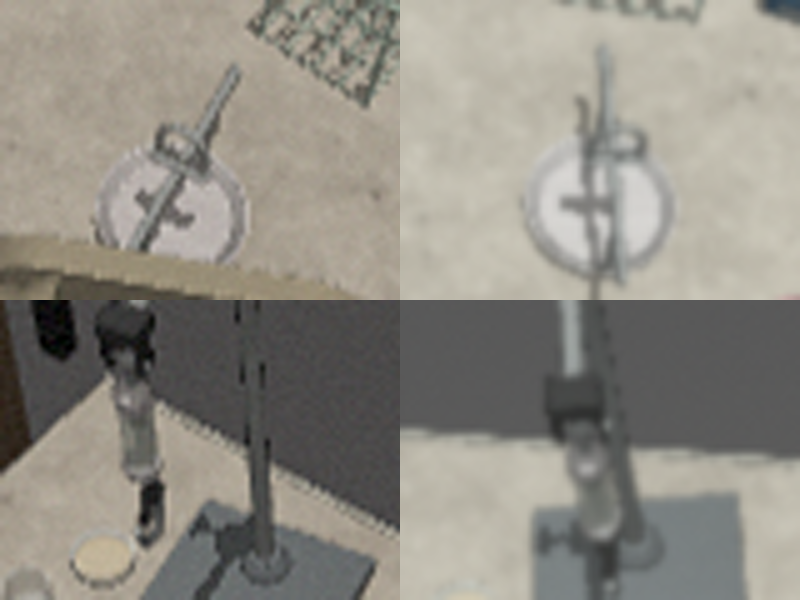

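The crop confirms the silver pan, with its loop at side (366,260) and top (380,246). Its bar runs in the top view from (376,226) to (379,273). The hook is at side (275,161) and top (246,177).

Run:
```python
from h import *
np.set_printoptions(precision=4,suppress=True)
z=np.load('s0.npz');Ps=cloud('side',z['ds']);Pt=cloud('top',z['dt'])
print('bar top ray far,near',onz('top',375.6,226.5,.09),onz('top',379,272.5,.09))
print('bar side far',onz('side',330+237/5,230+68/5,.09))
print('bar mid tri', tri(('side',330+237/5,230+68/5),('top',375.6,226.3)))
print('loop tri', tri(('side',330+178/5,230+127/5),('top',335+222/5,217+132/5)), )
Q=Pt[217:277,335:415].reshape(-1,3);b=Q[(Q[:,2]>.08)&(Q[:,2]<.098)]
b=b[abs(b[:,0]-b[:,0].mean())<.1]
far=b[(b[:,0]>.545)];nr=b[(b[:,0]<.49)]
print('far/near med',np.median(far,0),np.median(nr,0),len(far),len(nr))
# balance
for n,P,(u0,v0,w,h) in(('side',Ps,(245,100,80,75)),('top',Pt,(205,140,80,60))):
    Q=P[v0:v0+h,u0:u0+w].reshape(-1,3)
    print(n)
    for a in np.arange(.22,.48,.02):
        q=Q[(Q[:,2]>a)&(Q[:,2]<a+.02)]
        if len(q): m=np.median(q[:, :2],0);k=q[np.linalg.norm(q[:,:2]-m,axis=1)<.05];print('%.2f'%a,len(q),k.mean(0),k.min(0),k.max(0))
# base plate
for n,P in(('side',Ps),('top',Pt)):
    m=(P[...,2]>.012)&(P[...,2]<.03)&(P[...,1]>-.05)&(P[...,0]>.3)&(P[...,0]<1.2)&(P[...,1]<.5)
    I=z['S' if n=='side' else 'T'].astype(int); m&=(I.max(-1)<130)
    m=cv2.morphologyEx(m.astype('uint8'),cv2.MORPH_OPEN,np.ones((3,3)))
    k,l,st,c=cv2.connectedComponentsWithStats(m);i=1+st[1:,4].argmax();q=P[l==i]
    rr=cv2.minAreaRect(q[:,:2].astype('float32'));print(n,st[i],rr,cv2.boxPoints(rr),q[:,2].mean())
```

```text
bar top ray far,near [ 0.6052 -0.2717  0.09  ] [ 0.423  -0.2871  0.09  ]
bar side far [ 0.6098 -0.2734  0.09  ]
bar mid tri (array([ 0.6109, -0.2724,  0.0846]), np.float64(0.0033099673185683193))
loop tri (array([ 0.5051, -0.2789,  0.1599]), np.float64(0.005541938964024764))
far/near med [ 0.5739 -0.2737  0.0897] [ 0.4598 -0.2837  0.0899] 37 47
side
0.22 173 [0.8809 0.2581 0.2298] [0.873  0.2115 0.2202] [0.8868 0.3039 0.2394]
0.24 162 [0.8803 0.2236 0.2507] [0.8737 0.1735 0.2414] [0.8855 0.2718 0.2599]
0.26 155 [0.8807 0.2187 0.2699] [0.8752 0.1714 0.2601] [0.8852 0.2689 0.2798]
0.28 137 [0.8806 0.215  0.2898] [0.8719 0.1689 0.2801] [0.8862 0.2633 0.2996]
0.30 101 [0.8802 0.2153 0.3096] [0.8736 0.1683 0.3   ] [0.8863 0.263  0.3199]
0.32 115 [0.8802 0.1959 0.3296] [0.8752 0.158  0.3202] [0.8862 0.2375 0.3396]
0.34 68 [0.7669 0.2192 0.3483] [0.7584 0.2138 0.3401] [0.7752 0.2289 0.3577]
0.36 50 [0.5982 0.1844 0.3694] [0.5898 0.1765 0.3609] [0.6126 0.1962 0.3798]
0.38 49 [0.5966 0.1841 0.3912] [0.5862 0.1762 0.3803] [0.6096 0.199  0.3996]
0.40 57 [0.6011 0.1876 0.4053] [0.59   0.1761 0.4
[... 1017 characters left out ...]
8 0.2033 0.4166]
0.42 33 [0.6    0.1923 0.431 ] [0.5914 0.1759 0.4211] [0.6095 0.2096 0.4373]
0.44 27 [0.5984 0.1852 0.4527] [0.5873 0.1739 0.4404] [0.628  0.2046 0.4593]
0.46 160 [0.6147 0.1944 0.4673] [0.5863 0.1732 0.4601] [0.661  0.2095 0.474 ]
side [ 257  156   63   59 1964] ((0.6822858452796936, 0.20371294021606445), (0.28949859738349915, 0.17271220684051514), 10.73248291015625) [[0.524  0.2616]
 [0.5562 0.0919]
 [0.8406 0.1458]
 [0.8084 0.3155]] 0.020471874546465624
top [233 212  19  31 341] ((0.5963820815086365, 0.23702192306518555), (0.12937632203102112, 0.07037575542926788), 10.282977104187012) [[0.5265 0.2601]
 [0.539  0.1909]
 [0.6663 0.2139]
 [0.6537 0.2832]] 0.01896149365813519
```

```bash
cat >> h.py <<'E'
np.set_printoptions(precision=4,suppress=True)
def ori(tilt,psi):  # tilt from straight down towards azimuth psi (deg)
    t,p=np.radians([tilt,psi]);c,s=np.cos(p),np.sin(p)
    z=np.array([c*np.sin(t),s*np.sin(t),-np.cos(t)]);y=np.array([s,-c,0]);return R.from_matrix(np.stack([np.cross(y,z),y,z],1))
def plan(P,tilt,psi):   # P: grasp point (19 mm behind tcp)
    o=r.get_obs();A=R.from_rotvec(o['tcp_rot']);B=ori(tilt,psi)
    tcp=np.array(P)+.019*B.as_matrix()[:,2]
    print('t',o['clock'],'turn/180',(A.inv()*B).as_rotvec()/np.pi,'shift/75 after turn',B.inv().apply(tcp-o['tcp_pos'])/.075,'before turn',A.inv().apply(tcp-o['tcp_pos'])/.075)
    print('grasp',o['tcp_pos']-.019*A.as_matrix()[:,2],'tcp',o['tcp_pos'],'ft',o['ft_force'],o['ft_torque'],'open',o['opening'],o['finger_force'],'q',o['joint_pos'])
E
python3 -c "
from h import *
e=np.array([.516,-.279,.086])-.08*np.array([np.cos(np.radians(5)),np.sin(np.radians(5)),0]);print(e)
plan(e+[-.03,0,.05],40,5)"
```

```text
[ 0.4363 -0.286   0.086 ]
t 0.2 turn/180 [-0.0395  0.2199  0.1078] shift/75 after turn [ 1.5167 -2.2939  2.5549] before turn [ 3.4249 -1.1803  0.9835]
grasp [ 0.224  -0.4746  0.2141] tcp [ 0.224  -0.4746  0.1951] ft [ 0.087   0.3615 -0.3892] [0.0226 0.0408 0.0551] open 0.08502145120474523 0.0 q [-1.2003  0.0526  1.4013 -0.      1.6886 -0.0703]
```

```bash
python3 -m handwheel '[[0,0.57,-0.2,0,0,0,0],[0,0.57,-0.2,0,0,0,0],[0,0.57,-0.2,0,0,0,0],[0,0.57,-0.2,0,0,0,0],[0,0.57,-0.2,0,-0.0066,0.0366,0.018],[0,0.57,-0.2,0,-0.0066,0.0366,0.018],[0,0,0,0,-0.0066,0.0366,0.018],[0,0,0,0,-0.0066,0.0366,0.018],[0,0,0,0,-0.0066,0.0366,0.018],[0,0,0,0,-0.0066,0.0366,0.018]]'
python3 - <<'E'
from h import *
e=np.array([.4363,-.286,.086]);plan(e+[-.02,0,.05],40,5)
snap('top','t1.png')
E
```

```text
clock: 1.2
tcp_pos: [0.4191, -0.2862, 0.2008]
tcp_rot: [-2.922, -0.124, -1.071]
ft_force: [-0.2, -0.5, -0.4]
opening: 0.0427
finger_force: 0.0
t 1.2 turn/180 [ 0.001  -0.0013 -0.0005] shift/75 after turn [-0.5836 -0.0053  0.8914] before turn [-0.5874 -0.0073  0.8889]
grasp [ 0.4069 -0.2872  0.2153] tcp [ 0.4191 -0.2862  0.2008] ft [-0.2372 -0.5009 -0.4497] [-0.0027  0.3251  0.0111] open 0.04267588643043405 0.0 q [-1.0515 -0.3739  1.9178  0.6497  1.3152  0.3572]
```

```bash
python3 -m handwheel '[[0,-0.3,0,0.44,0,0,0],[0,-0.29,0,0.44,0,0,0],[0,0,0,0,0,0,0]]'
python3 - <<'E'
from h import *
e=np.array([.4363,-.286,.086]);plan(e,40,5)
S,ds=snap('side');T,dt=snap('top')
def crop(im,u,v,w,h): return cv2.resize(im[v:v+h,u:u+w],(400,300),interpolation=cv2.INTER_CUBIC)
cv2.imwrite('pics/c2.png',np.hstack([crop(S,330,230,80,60),crop(T,335,217,80,60)])[:,:,::-1])
E
```

```text
clock: 1.55
tcp_pos: [0.426, -0.2826, 0.1157]
tcp_rot: [-2.919, -0.125, -1.05]
ft_force: [0.2, 0.6, 0.2]
opening: 0.0428
finger_force: 0.0
t 1.55 turn/180 [-0.002   0.0022 -0.0013] shift/75 after turn [-0.1522  0.0577  0.6417] before turn [-0.1475  0.0624  0.6424]
grasp [ 0.4139 -0.2837  0.1303] tcp [ 0.426  -0.2826  0.1157] ft [0.1685 0.5675 0.2175] [-0.0028  0.3262  0.0454] open 0.042780106095986224 0.0 q [-1.0276 -0.2774  2.0139  0.6776  1.1612  0.2568]
```

View pics/c2.png

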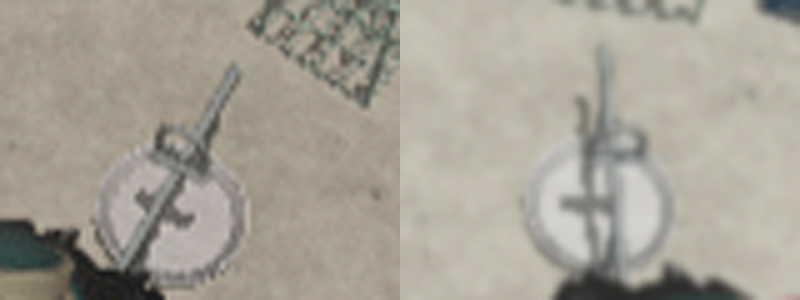

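The gripper is lined up behind the pan's near ear, where the bar enters the gripper at crop (120,265) in the side view and (620,270) in the top view. The loop is still at side (366,258). Going in and closing.

```bash
python3 -m handwheel '[[0,-0.05,0.02,0.22,0,0,0],[0,-0.05,0.02,0.21,0,0,0],[0,-0.05,0.02,0.21,0,0,0],[0,0,0,0,0,0,0],[-1,0,0,0,0,0,0],[-1,0,0,0,0,0,0],[-1,0,0,0,0,0,0],[-1,0,0,0,0,0,0]]'
python3 - <<'E'
from h import *
plan([.4363,-.286,.086],40,5)
E
```

```text
clock: 2.45
tcp_pos: [0.4501, -0.2883, 0.0781]
tcp_rot: [-2.924, -0.128, -1.064]
ft_force: [0.3, 0.4, -0.4]
opening: 0.0001
finger_force: 0.0
t 2.45 turn/180 [ 0.0007 -0.      0.0002] shift/75 after turn [-0.0713 -0.0462  0.0567] before turn [-0.0713 -0.0464  0.0566]
grasp [ 0.438  -0.2893  0.0927] tcp [ 0.4501 -0.2883  0.0781] ft [ 0.2692  0.4066 -0.4102] [-0.0636  0.3821  0.0131] open 8.24603182005873e-05 0.0 q [-0.9831 -0.1672  2.0067  0.7091  1.0442  0.2134]
```

Run:
```python
from h import *
S,ds=snap('side');T,dt=snap('top')
def crop(im,u,v,w,h): return cv2.resize(im[v:v+h,u:u+w],(400,300),interpolation=cv2.INTER_CUBIC)
cv2.imwrite('pics/c3.png',np.hstack([crop(S,330,240,80,60),crop(T,335,230,80,60)])[:,:,::-1])
P=cloud('top',dt)[217:290,345:405].reshape(-1,3)
b=P[(P[:,2]>.078)&(P[:,2]<.098)&(P[:,0]<.62)]
for a in np.arange(.42,.62,.02):
    q=b[(b[:,0]>a)&(b[:,0]<a+.02)]
    if len(q):print('%.2f'%a,len(q),np.median(q,0))
print(proj('top',[.438,-.2893,.0927]),proj('side',[.438,-.2893,.0927]))
```

```text
0.44 12 [ 0.4501 -0.2838  0.0917]
0.46 14 [ 0.4719 -0.2827  0.0906]
0.48 11 [ 0.4897 -0.2818  0.0884]
0.50 32 [ 0.5133 -0.2791  0.0944]
0.52 16 [ 0.5242 -0.2781  0.0917]
0.54 9 [ 0.5522 -0.2744  0.0922]
0.56 12 [ 0.5697 -0.2739  0.0899]
0.58 12 [ 0.5848 -0.273   0.0887]
0.60 6 [ 0.6038 -0.2698  0.0889]
(np.float64(379.77934558501465), np.float64(268.2964768086962)) (np.float64(355.99856144365526), np.float64(280.63454068537976))
```

View pics/c3.png

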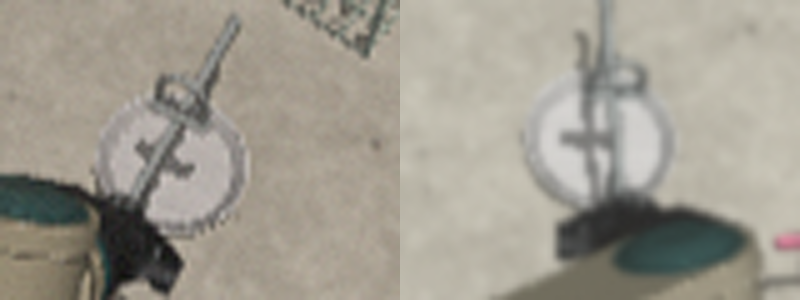

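```bash
python3 -m handwheel '[[-1,0,0,0,0,0,0]]'
python3 - <<'E'
from h import *
S,ds=snap('side');P=cloud('side',ds)
def crop(im,u,v,w,h,s): return cv2.resize(im[v:v+h,u:u+w],None,fx=s,fy=s,interpolation=cv2.INTER_CUBIC)
T,dt=snap('top')
cv2.imwrite('pics/c4.png',np.hstack([crop(S,335,255,40,50,10),crop(T,360,245,40,50,10)])[:,:,::-1])
for n,d,w in(('side',ds,(340,262,45,40)),('top',dt,(360,255,40,30))):
    P=cloud(n,d)[w[1]:w[1]+w[3],w[0]:w[0]+w[2]].reshape(-1,3)
    q=P[(P[:,2]>.05)&(P[:,2]<.14)&(P[:,0]<.5)]
    print(n)
    for a in np.arange(.05,.14,.01):
        k=q[(q[:,2]>=a)&(q[:,2]<a+.01)]
        if len(k):print('%.2f'%a,len(k),k.min(0)[:2],k.max(0)[:2])
E
```

```text
clock: 2.65
tcp_pos: [0.45, -0.2879, 0.0774]
tcp_rot: [-2.923, -0.127, -1.063]
ft_force: [0.3, -0.1, -0.2]
opening: -0.0002
finger_force: 0.0
side
0.05 1 [ 0.4661 -0.287 ] [ 0.4661 -0.287 ]
0.06 1 [ 0.4635 -0.2876] [ 0.4635 -0.2876]
0.08 15 [ 0.4447 -0.2897] [ 0.4989 -0.2804]
0.09 24 [ 0.4459 -0.2898] [ 0.4979 -0.2782]
0.10 1 [ 0.4316 -0.2962] [ 0.4316 -0.2962]
0.11 5 [ 0.424  -0.3045] [ 0.4308 -0.2789]
0.12 10 [ 0.4163 -0.3049] [ 0.4284 -0.2791]
0.13 5 [ 0.4122 -0.2951] [ 0.4179 -0.2861]
top
0.05 1 [ 0.4668 -0.2801] [ 0.4668 -0.2801]
0.07 2 [ 0.4606 -0.281 ] [ 0.4709 -0.2804]
0.08 11 [ 0.4495 -0.2868] [ 0.4834 -0.2794]
0.09 22 [ 0.4379 -0.2867] [ 0.4894 -0.2782]
0.11 5 [ 0.4193 -0.3012] [ 0.4279 -0.28  ]
0.12 5 [ 0.4208 -0.297 ] [ 0.4273 -0.2833]
0.13 5 [ 0.4043 -0.2958] [ 0.4196 -0.2748]
```

View pics/c4.png

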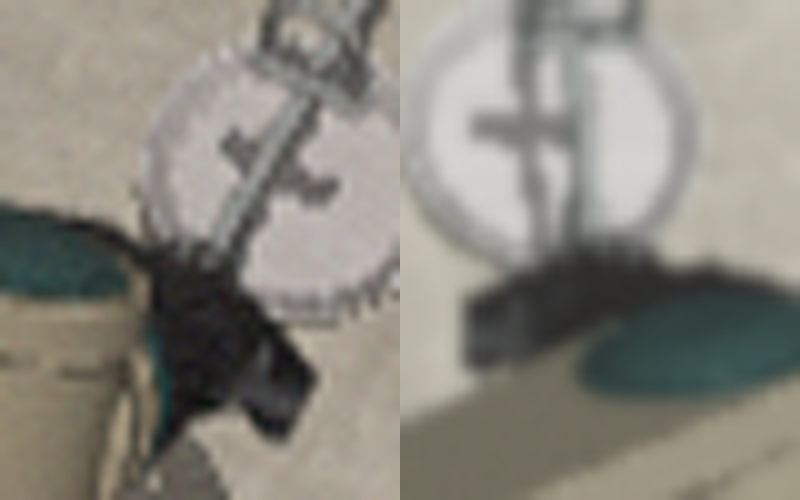

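The fingers hide the spot, but the pan hasn't moved, so they closed a little high over the bar. I'll open, go about 10 mm deeper and close again.

```bash
python3 -m handwheel '[[0,0,0,0,0,0,0],[0,0,0,0,0,0,0],[0,0,0,0,0,0,0],[0,-0.05,-0.03,0.05,0,0,0],[0,-0.05,-0.02,0.05,0,0,0],[0,0,0,0,0,0,0]]'
python3 -c "
from h import *
plan([.4363,-.286,.083],40,5)"
python3 -m handwheel '[[-1,0,0,0,0,0,0],[-1,0,0,0,0,0,0],[-1,0,0,0,0,0,0],[-1,0,0,0,0,0,0]]'
```

```text
clock: 3.35
tcp_pos: [0.4483, -0.2834, 0.0653]
tcp_rot: [-2.922, -0.127, -1.06]
ft_force: [0.3, 0.4, 0.4]
opening: 0.0425
finger_force: 0.0
t 3.35 turn/180 [-0.0001  0.0006 -0.0003] shift/75 after turn [ 0.0275  0.0207 -0.0323] before turn [ 0.0275  0.0207 -0.0323]
grasp [ 0.4362 -0.2845  0.0798] tcp [ 0.4483 -0.2834  0.0653] ft [0.3437 0.3508 0.4243] [ 0.0617  0.3159 -0.0133] open 0.04245541768761355 0.0 q [-0.9801 -0.1586  2.0271  0.7184  1.0233  0.1962]
clock: 3.75
tcp_pos: [0.4489, -0.2846, 0.0671]
tcp_rot: [-2.924, -0.128, -1.064]
ft_force: [-3.1, -0.3, 2.2]
opening: 0.0001
finger_force: 1.6
```

```bash
python3 -m handwheel '[[0,0,0,0,0,0,0],[0,0,0,-0.3,0,0,0],[0,0,0,-0.3,0,0,0]]'
python3 - <<'E'
from h import *
z=np.load('s0.npz')
P=cloud('top',z['dt'])
print('before: rows v, bar pixel x,y,z')
for v in range(222,280,3):
    q=P[v,368:388];k=q[(q[:,2]>.045)&(q[:,2]<.13)]
    if len(k):print(v,len(k),np.median(k,0))
S,ds=snap('side');T,dt=snap('top');P=cloud('top',dt)
print('after')
for v in range(222,280,3):
    q=P[v,368:388];k=q[(q[:,2]>.045)&(q[:,2]<.13)]
    if len(k):print(v,len(k),np.median(k,0))
plan([.4363,-.286,.083],40,5)
E
```

```text
clock: 4.05
tcp_pos: [0.4195, -0.286, 0.1009]
tcp_rot: [-2.922, -0.128, -1.061]
ft_force: [0.1, -1.3, 0.0]
opening: 0.0418
finger_force: 0.0
before: rows v, bar pixel x,y,z
225 1 [ 0.6138 -0.2699  0.0855]
228 2 [ 0.6001 -0.2717  0.0878]
231 2 [ 0.5846 -0.2714  0.0933]
234 3 [ 0.5736 -0.2737  0.091 ]
237 3 [ 0.5622 -0.274   0.0897]
240 4 [ 0.5578 -0.2739  0.0735]
243 1 [ 0.5398 -0.2786  0.0857]
246 12 [ 0.5229 -0.2799  0.0945]
249 12 [ 0.5114 -0.2796  0.0959]
252 2 [ 0.5005 -0.2802  0.0926]
255 2 [ 0.4897 -0.2807  0.0906]
258 3 [ 0.4775 -0.2823  0.0923]
261 3 [ 0.4668 -0.2829  0.0897]
264 3 [ 0.4549 -0.2827  0.0911]
267 2 [ 0.4428 -0.2848  0.0922]
270 3 [ 0.4326 -0.2864  0.0903]
273 2 [ 0.4244 -0.2863  0.0819]
after
225 1 [ 0.6111 -0.273   0.0911]
228 2 [ 0.6001 -0.2717  0.0878]
231 3 [ 0.5869 -0.2733  0.0899]
234 3 [ 0.5756 -0.2741  0.0874]
237 3 [ 0.5629 -0.274   0.0883]
240 3 [ 0.5507 -0.2753  0.0883]
243 1 [ 0.537  -0.278   0.0912]
246 13 [ 0.5224 -0.2777  0.0964]
249 12 [ 0.5109 -0.2797  0.0953]
252 2 [ 0.5044 -0.2811  0.0845]
255 2 [ 0.4889 -0.2805  0.0922]
258 3 [ 0.4783 -0.2827  0.09  ]
261 3 [ 0.4667 -0.283   0.0906]
264 3 [ 0.4562 -0.2832  0.0881]
267 2 [ 0.4441 -0.2851  0.0892]
270 2 [ 0.4315 -0.285   0.0919]
273 2 [ 0.4221 -0.2857  0.0873]
t 4.15 turn/180 [ 0.0015 -0.0004  0.0005] shift/75 after turn [-0.0072 -0.0081  0.6029] before turn [-0.008  -0.011   0.6028]
grasp [ 0.4078 -0.289   0.118 ] tcp [ 0.42   -0.288   0.1034] ft [-0.6811 -0.1351  0.1161] [-0.0614  0.2947  0.0056] open 0.04272724780488268 0.0 q [-1.0497 -0.2689  2.0368  0.6961  1.1379  0.2087]
```

```bash
python3 -m handwheel '[[0,0,0,0.3,0,0,0],[0,0,0,0.3,0,0,0],[0,0,0,0,0,0,0]]'; python3 -m handwheel '[[-0.5,0,0,0,0,0,0],[-0.5,0,0,0,0,0,0]]';  python3 -m handwheel '[[-0.75,0,0,0,0,0,0],[-0.75,0,0,0,0,0,0]]';  python3 - <<'E'
from h import *
plan([.4363,-.286,.083],40,5)
S,ds=snap('side');T,dt=snap('top')
def crop(im,u,v,w,h,s): return cv2.resize(im[v:v+h,u:u+w],None,fx=s,fy=s,interpolation=cv2.INTER_CUBIC)
cv2.imwrite('pics/c5.png',np.hstack([crop(S,335,255,50,60,8),crop(T,360,245,50,60,8)])[:,:,::-1])
c=r.calibration('side')
for p in([.4363,-.286,.083],[.448,-.285,.068],[.42,-.288,.085]):print(p,proj('side',p),proj('top',p))
E
```

```text
clock: 4.45
tcp_pos: [0.4488, -0.2823, 0.0634]
tcp_rot: [-2.92, -0.127, -1.057]
ft_force: [0.2, -0.8, 0.3]
opening: 0.0429
finger_force: 0.0
clock: 4.65
tcp_pos: [0.4488, -0.2845, 0.0672]
tcp_rot: [-2.923, -0.128, -1.064]
ft_force: [-0.3, -0.4, -0.1]
opening: 0.0212
finger_force: 0.0
clock: 4.85
tcp_pos: [0.4488, -0.2847, 0.0673]
tcp_rot: [-2.924, -0.127, -1.064]
ft_force: [0.2, 0.7, 0.0]
opening: 0.0106
finger_force: 0.0
t 4.85 turn/180 [0.0007 0.     0.0002] shift/75 after turn [ 0.006   0.0033 -0.0141] before turn [ 0.006   0.0033 -0.0141]
grasp [ 0.4366 -0.2857  0.0819] tcp [ 0.4488 -0.2847  0.0673] ft [0.1707 0.7262 0.0423] [-0.046   0.2873 -0.0563] open 0.0106293089072035 0.0 q [-0.9808 -0.1606  2.025   0.7183  1.0239  0.1967]
[0.4363, -0.286, 0.083] (np.float64(354.7733056183015), np.float64(281.66483680764003)) (np.float64(378.50135991011075), np.float64(269.7402604897866))
[0.448, -0.285, 0.068] (np.float64(356.0614767584856), np.float64(280.8021943707531)) (np.float64(377.76323494272674), np.float64(268.323313742))
[0.42, -0.288, 0.085] (np.float64(352.7619828097461), np.float64(285.25933525153084)) (np.float64(379.06594114935064), np.float64(273.8567206385576))
```

View pics/c5.png

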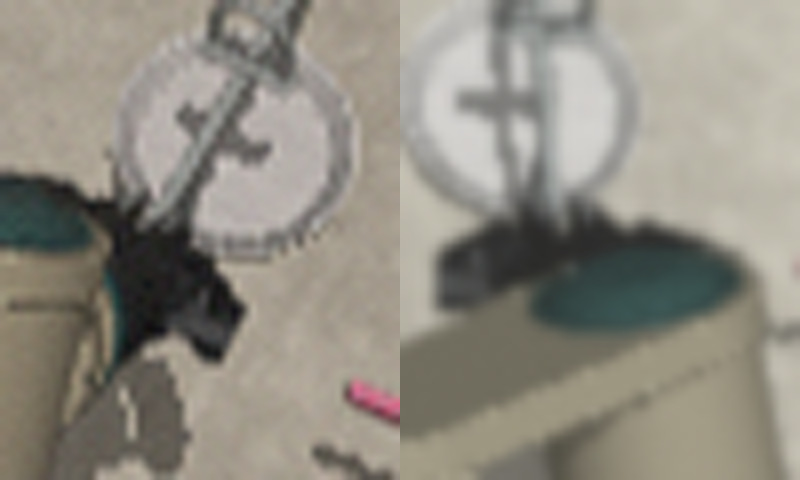

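Now the bar can be seen running in between the two finger tips, at top crop (545,210). I'll close and watch the readings.

```bash
python3 -m handwheel '[[-0.85,0,0,0,0,0,0],[-0.85,0,0,0,0,0,0]]';  python3 -m handwheel '[[-1,0,0,0,0,0,0]]';python3 -m handwheel '[[-1,0,0,0,0,0,0],[-1,0,0,0,0,0,0]]'
```

```text
clock: 5.15
tcp_pos: [0.4488, -0.2845, 0.067]
tcp_rot: [-2.924, -0.127, -1.064]
ft_force: [-0.8, -1.8, 1.1]
opening: 0.0064
finger_force: 0.9
clock: 5.25
tcp_pos: [0.4488, -0.2844, 0.067]
tcp_rot: [-2.923, -0.127, -1.063]
ft_force: [-2.2, 0.2, 3.4]
opening: 0.0
finger_force: 2.0
clock: 5.45
tcp_pos: [0.4489, -0.2844, 0.067]
tcp_rot: [-2.923, -0.127, -1.063]
ft_force: [-3.8, 0.8, 3.0]
opening: 0.0003
finger_force: 2.4
```

Run:
```python
from h import *
T,dt=snap('top');P=cloud('top',dt);S,ds=snap('side');Q=cloud('side',ds)
o=r.get_obs();A=R.from_rotvec(o['tcp_rot'])
for I,X in((T,P),(S,Q)):
    L=A.inv().apply((X.reshape(-1,3)-o['tcp_pos'])).reshape(X.shape)
    m=(np.abs(L)<.06).all(-1)&(I.max(-1)<75)
    l=L[m];print(m.sum())
    for a in np.arange(-.06,.02,.01):
        k=l[(l[:,2]>=a)&(l[:,2]<a+.01)]
        if len(k):print('%.2f'%a,len(k),k.min(0),k.max(0))
```

```text
3
-0.06 3 [ 0.0028 -0.0128 -0.0598] [ 0.0083 -0.0068 -0.0537]
10
-0.06 4 [ 0.002   0.0065 -0.0552] [ 0.0091  0.0142 -0.0513]
-0.05 2 [ 0.0062  0.     -0.0482] [ 0.0129  0.0103 -0.0465]
-0.02 1 [ 0.0166  0.005  -0.0159] [ 0.0166  0.005  -0.0159]
-0.01 1 [ 0.0066  0.0037 -0.0096] [ 0.0066  0.0037 -0.0096]
```

```bash
python3 -m handwheel '[[0,0,0,0,0,0,0],[0,0,0,0,0,0,0],[0,0,0,0,0,0,0],[0,-0.07,0,0.1,0,0,0],[0,-0.07,0,0.1,0,0,0],[0,0,0,0,0,0,0]]';python3 -m handwheel '[[-1,0,0,0,0,0,0],[-1,0,0,0,0,0,0],[-1,0,0,0,0,0,0],[-1,0,0,0,0,0,0]]'
```

```text
clock: 6.15
tcp_pos: [0.4497, -0.2829, 0.046]
tcp_rot: [-2.921, -0.126, -1.059]
ft_force: [-0.5, 0.0, 0.0]
opening: 0.0428
finger_force: 0.0
clock: 6.55
tcp_pos: [0.4505, -0.2844, 0.0488]
tcp_rot: [-2.924, -0.127, -1.064]
ft_force: [0.0, -0.0, -0.7]
opening: 0.0057
finger_force: 59.0
```

```bash
python3 -m handwheel '[[-1,0.04,0,-0.05,0,0,0],[-1,0.09,0,-0.1,0,0,0],[-1,0.09,0,-0.1,0,0,0],[-1,0.09,0,-0.1,0,0,0],[-1,0.09,0,-0.1,0,0,0],[-1,0,0,0,0,0,0],[-1,0,0,0,0,0,0]]'
cat > seg.py <<'E'
from h import *
T,dt=snap('top');S,ds=snap('side')
def crop(im,u,v,w,h,s): return cv2.resize(im[v:v+h,u:u+w],None,fx=s,fy=s,interpolation=cv2.INTER_CUBIC)
E
python3 - <<'E'
from seg import *
cv2.imwrite('pics/c6.png',np.hstack([crop(S,330,230,60,70,6),crop(T,350,210,60,70,6)])[:,:,::-1])
P=cloud('top',dt)
for v in range(212,270,3):
    q=P[v,366:392];k=q[(q[:,2]>.08)&(q[:,2]<.22)&(q[:,0]<.75)]
    if len(k):print(v,len(k),np.median(k,0))
plan([.4363,-.286,.083],40,5)
E
```

```text
clock: 7.25
tcp_pos: [0.4517, -0.284, 0.0938]
tcp_rot: [-2.924, -0.128, -1.063]
ft_force: [0.3, 0.1, -4.0]
opening: 0.0059
finger_force: 58.7
221 2 [ 0.6071 -0.2704  0.1292]
224 3 [ 0.5952 -0.2722  0.1291]
227 3 [ 0.5836 -0.2723  0.1276]
230 2 [ 0.5726 -0.2751  0.125 ]
233 3 [ 0.5586 -0.2732  0.1282]
236 8 [ 0.5205 -0.2764  0.1805]
239 7 [ 0.5211 -0.2771  0.1594]
242 11 [ 0.5195 -0.2801  0.1366]
245 2 [ 0.5099 -0.279   0.1308]
248 3 [ 0.4983 -0.2805  0.1302]
251 3 [ 0.487  -0.2817  0.1297]
254 3 [ 0.4756 -0.2814  0.1299]
257 2 [ 0.4628 -0.283   0.1331]
260 4 [ 0.4527 -0.2834  0.1307]
263 5 [ 0.442  -0.2839  0.1286]
266 6 [ 0.4265 -0.2863  0.1402]
269 12 [ 0.4002 -0.2704  0.1719]
t 7.35 turn/180 [ 0.0001  0.0004 -0.0001] shift/75 after turn [-0.2413  0.0137  0.2236] before turn [-0.241   0.0137  0.224 ]
grasp [ 0.4393 -0.2847  0.1075] tcp [ 0.4514 -0.2836  0.0929] ft [ 0.0329  0.7872 -3.9458] [-0.0293  1.0145 -0.0079] open 0.005638550845024699 58.70183229446411 q [-0.9737 -0.1977  1.9997  0.6928  1.069   0.2507]
```

View pics/c6.png

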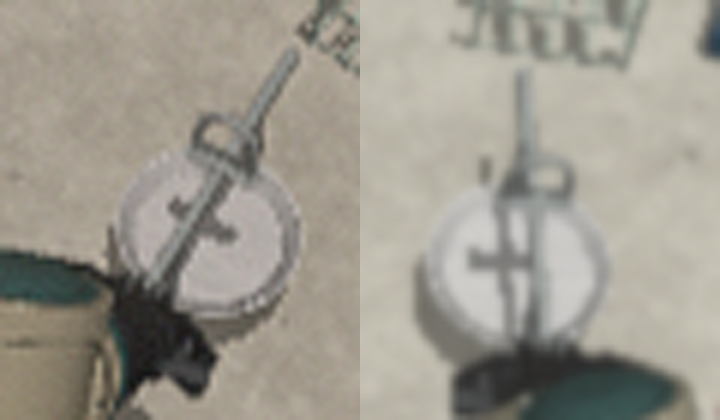

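The pan is gripped by its near ear and lifted level, with the bar at z about .129 along its whole length. The loop is at about (.518,-.278,.180), and the weight is about 3.9 N. Next I carry it to the front of the hook.

```bash
cat >> h.py <<'E'
AX=np.array([.605,.191]);YAW=10.5;LOFF=ori(40,5).inv().apply([.0666,.0056,.087])
def lp(x,y,z,yaw=YAW,ax=AX):  # loop target in hook frame, m rel. to seat at rest
    o=r.get_obs();A=R.from_rotvec(o['tcp_rot']);B=ori(40,yaw);c,s=np.cos(np.radians(YAW)),np.sin(np.radians(YAW))
    L=np.array([ax[0]+c*x-s*y,ax[1]+s*x+c*y,.248+z]);cur=o['tcp_pos']+A.apply(LOFF)
    d=cur-[ax[0],ax[1],.248]
    print('t',o['clock'],'loop hookframe mm',1e3*np.array([c*d[0]+s*d[1],-s*d[0]+c*d[1],d[2]]),'turn',(A.inv()*B).as_rotvec()/np.pi,'shift',A.inv().apply(L-B.apply(LOFF)-o['tcp_pos'])/.075,'ft',o['ft_force'],'q',o['joint_pos'])
E
python3 - <<'E'
from h import *
lp(-.07,0,.0)
A=R.from_rotvec(r.get_obs()['tcp_rot']);print(A.inv().as_matrix())
print(proj('side',[.605,.191,.25]),proj('top',[.605,.191,.25]))
E
```

```text
t 7.35 loop hookframe mm [-170.8633 -445.3747  -68.1625] turn [ 0.0198  0.0004 -0.0235] shift [ 1.1749 -5.9544 -0.2015] ft [ 0.0329  0.7872 -3.9458] q [-0.9737 -0.1977  1.9997  0.6928  1.069   0.2507]
[[ 0.764   0.0665  0.6418]
 [ 0.0866 -0.9962  0.0002]
 [ 0.6394  0.0555 -0.7669]]
(np.float64(275.0513299988502), np.float64(161.0177513400501)) (np.float64(247.44421919931443), np.float64(194.5007103008709))
```

```bash
python3 -m handwheel '[[-1,0.07,0,-0.09,0,0,0],[-1,0.13,-0.1,-0.16,0,0,0],[-1,0.15,-0.2,-0.18,0,0,0],[-1,0.14,-0.3,-0.16,0,0,0],[-1,0.07,-0.35,-0.08,0,0,0],[-1,0.03,-0.37,0.03,0,0,0],[-1,0.03,-0.37,0.03,0,0,0],[-1,0.03,-0.37,0.03,0,0,0],[-1,0.03,-0.37,0.03,0,0,0],[-1,0.03,-0.37,0.03,0,0,0]]'
python3 -m handwheel '[[-1,0.03,-0.37,0.03,0.004,0,-0.005],[-1,0.03,-0.37,0.03,0.004,0,-0.005],[-1,0.03,-0.37,0.03,0.004,0,-0.005],[-1,0.03,-0.37,0.03,0.004,0,-0.005],[-1,0.03,-0.35,0.03,0.004,0,-0.004],[-1,0.03,-0.3,0.03,0,0,0],[-1,0.03,-0.2,0.03,0,0,0],[-1,0.02,-0.1,0.02,0,0,0],[-1,0,0,0,0,0,0]]'
python3 -c "
from h import *
lp(-.07,0,.0)"
```

```text
clock: 8.35
tcp_pos: [0.4489, -0.0722, 0.1576]
tcp_rot: [-2.923, -0.126, -1.063]
ft_force: [0.8, -0.5, -3.3]
opening: 0.0059
finger_force: 58.7
clock: 9.25
tcp_pos: [0.4471, 0.1119, 0.1547]
tcp_rot: [-2.882, -0.27, -1.045]
ft_force: [0.3, 0.0, -3.4]
opening: 0.0059
finger_force: 58.7
t 9.25 loop hookframe mm [-102.6892  -49.0078   -6.4298] turn [-0.0008  0.0007  0.0009] shift [ 0.392  -0.655   0.2184] ft [ 0.3061  0.0398 -3.3712] q [ 0.1478 -0.7777  2.2571  0.0305  0.9669  1.5235]
```

```bash
python3 -m handwheel '[[-1,0.05,-0.1,0.03,0,0,0],[-1,0.08,-0.15,0.04,0,0,0],[-1,0.1,-0.15,0.05,0,0,0],[-1,0.08,-0.15,0.05,0,0,0],[-1,0.06,-0.1,0.04,0,0,0],[-1,0.02,0,0.01,0,0,0],[-1,0,0,0,0,0,0],[-1,0,0,0,0,0,0]]'
python3 - <<'E'
from seg import *
lp(-.07,0,.0)
cv2.imwrite('pics/c7.png',np.vstack([crop(S,240,120,100,70,6)[:300],crop(T,210,150,100,70,6)[:300]])[:,:,::-1])
np.savez('s1.npz',S=S,T=T,ds=ds,dt=dt)
for n,d in(('side',ds),('top',dt)):
    P=cloud(n,d).reshape(-1,3);c,s=np.cos(np.radians(YAW)),np.sin(np.radians(YAW))
    X=P[:,:2]-AX;H=np.stack([c*X[:,0]+s*X[:,1],-s*X[:,0]+c*X[:,1],P[:,2]-.248],1)*1e3
    m=(abs(H[:,1])<25)&(H[:,0]>-110)&(H[:,0]<40)&(H[:,2]>-75)&(H[:,2]<70);k=H[m]
    print(n);print(k[np.lexsort((k[:,0],-np.round(k[:,2]/6)))].round(0).astype(int).tolist()[:130])
E
```

```text
clock: 10.05
tcp_pos: [0.4711, 0.1639, 0.1609]
tcp_rot: [-2.884, -0.266, -1.048]
ft_force: [0.4, -0.1, -3.6]
opening: 0.0059
finger_force: 58.7
t 10.15 loop hookframe mm [-69.667   -2.2665  -0.0312] turn [0.0002 0.0003 0.0004] shift [-0.0028 -0.0321 -0.0019] ft [-0.3922  0.6564 -3.2629] q [ 0.3145 -0.607   2.151  -0.1076  0.9075  1.7369]
side
[[2, -5, 59], [9, -4, 51], [7, 0, 45], [8, -4, 46], [-2, 3, 43], [1, -7, 39], [1, 1, 40], [8, -4, 41], [9, 5, 42], [10, -6, 40], [13, -5, 42], [-5, -6, 39], [-4, 3, 33], [-2, -1, 39], [1, -3, 37], [4, -1, 38], [7, 9, 36], [7, -3, 36], [8, 1, 38], [9, -7, 36], [9, 6, 35], [-6, -2, 32], [-5, -5, 27], [-4, -5, 32], [-25, -3, 25], [-19, 0, 23], [-19, -4, 24], [-7, -1, 22], [-5, 0, 25], [-4, 4, 22], [-2, 5, 25], [5, 5, 23], [9, -5, 24], [12, -4, 26], [-24, -6, 20], [-10, 1, 18], [-7, 3, 20], [-7, -1, 16], [10, -1, 21], [-16, -1, 14], [10, 0, 14], [12, -3, 14], [-71, -6, 8], [-71, -14, 6], [-71, 3, 3], [-68, -16, 4], [-18, 2, 9], [-18, -1, 5], [-15, -4, 9], [7, -5, 9], [8, 0, 5], [14, -1, 6], [14, 3, 3], [-71, -18, 2], [-70, 9, -1], [-70, -8, 2], [-67
[... 2421 characters left out ...]
-19, -41], [-75, 12, -44], [-74, -23, -45], [-73, 5, -41], [-73, -16, -45], [-71, 9, -44], [-71, 12, -43], [-70, -6, -41], [-70, 19, -45], [-69, -16, -44], [-68, 8, -43], [-68, -2, -45], [-66, -16, -42], [-57, -6, -43], [-109, 0, -49], [-106, -4, -47], [-105, 0, -48], [-102, -4, -48], [-101, 0, -49], [-96, -4, -51], [-93, -4, -50], [-92, -1, -50], [-91, -4, -46], [-89, -1, -49], [-87, -1, -45], [-86, -4, -48], [-81, -4, -49], [-81, -1, -50], [-78, -1, -48], [-77, 16, -47], [-77, 2, -49], [-77, 6, -49], [-76, -12, -46], [-75, 13, -50], [-74, -1, -47], [-74, -22, -51], [-73, 6, -48], [-73, 16, -47], [-72, 19, -47], [-72, 9, -49], [-72, -12, -46], [-71, -8, -47], [-71, -2, -47], [-70, 16, -45]]
```

View pics/c7.png

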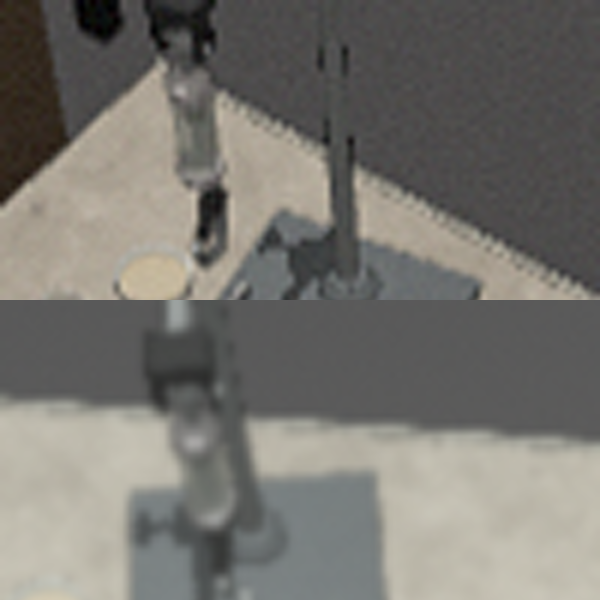

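```bash
cat >> h.py <<'E'
LOFF=ori(40,YAW).inv().apply(ori(40,YAW).apply(LOFF)+[.0002,-.001,.002])
E
python3 - <<'E'
from h import *
lp(-.035,0,.027)
A=R.from_rotvec(r.get_obs()['tcp_rot']);c,s=np.cos(np.radians(YAW)),np.sin(np.radians(YAW))
print('per 1mm hook x',A.inv().apply([c,s,0])/75,'z',A.inv().apply([0,0,1])/75,'y',A.inv().apply([-s,c,0])/75)
E
```

```text
t 10.15 loop hookframe mm [-69.6502  -3.2838   1.97  ] turn [0.0002 0.0003 0.0004] shift [ 0.5689 -0.045   0.0421] ft [-0.3922  0.6564 -3.2629] q [ 0.3145 -0.607   2.151  -0.1076  0.9075  1.7369]
per 1mm hook x [0.0102 0.     0.0086] z [ 0.0086  0.     -0.0102] y [ 0.     -0.0133 -0.    ]
```

```bash
python3 -m handwheel '[[-1,0.05,-0.01,-0.06,0,0,0],[-1,0.08,-0.02,-0.1,0,0,0],[-1,0.08,-0.01,-0.1,0,0,0],[-1,0.05,0,0.04,0,0,0],[-1,0.07,0,0.06,0,0,0],[-1,0.08,0,0.07,0,0,0],[-1,0.08,0,0.07,0,0,0],[-1,0.05,0,0.04,0,0,0],[-1,0.02,0,0.02,0,0,0],[-1,0,0,0,0,0,0]]'
python3 -c "
from h import *
lp(-.01,0,.027)"
```

```text
clock: 11.15
tcp_pos: [0.5043, 0.1737, 0.1853]
tcp_rot: [-2.884, -0.268, -1.047]
ft_force: [-2.2, -0.4, -3.9]
opening: 0.0061
finger_force: 58.7
t 11.15 loop hookframe mm [-35.1704   0.3577  26.1872] turn [0.0001 0.0005 0.0006] shift [0.265  0.0023 0.2094] ft [-2.1729 -0.4189 -3.8535] q [ 0.3113 -0.4939  2.0308 -0.1038  0.915   1.7307]
```

```bash
python3 -m handwheel '[[-1,0.03,0,0.015,0,0,0],[-1,0.024,0,0.02,0,0,0],[-1,0.024,0,0.02,0,0,0],[-1,0.024,0,0.02,0,0,0],[-1,0.024,0,0.02,0,0,0],[-1,0.024,0,0.02,0,0,0],[-1,0.02,0,0.017,0,0,0],[-1,0.02,0,0.017,0,0,0],[-1,0.015,0,0.013,0,0,0],[-1,0.01,0,0.009,0,0,0]]'
python3 -m handwheel '[[-1,0.01,0,0.009,0,0,0],[-1,0.01,0,0.009,0,0,0],[-1,0.01,0,0.009,0,0,0],[-1,0.01,0,0.009,0,0,0],[-1,0.01,0,0.009,0,0,0],[-1,0.01,0,0.009,0,0,0],[-1,0.01,0,0.009,0,0,0],[-1,0.01,0,0.009,0,0,0],[-1,0.01,0,0.009,0,0,0],[-1,0.01,0,0.009,0,0,0]]'
cat > look.py <<'E'
from seg import *
lp(0,0,.027)
c,s=np.cos(np.radians(YAW)),np.sin(np.radians(YAW))
def H(n,d):
    P=cloud(n,d).reshape(-1,3);X=P[:,:2]-AX
    return np.stack([c*X[:,0]+s*X[:,1],-s*X[:,0]+c*X[:,1],P[:,2]-.248],1)*1e3
def tube(k): # tube surface mean 65..150 mm above seat, at two heights
    out=[]
    for a,b in((68,100),(115,150)):
        q=k[(k[:,2]>a)&(k[:,2]<b)&(abs(k[:,1])<25)&(abs(k[:,0])<35)];out.append(q.mean(0).round(1))
    return out
z=np.load('s1.npz')
for n,d,d0 in(('side',ds,z['ds']),('top',dt,z['dt'])):
    k=H(n,d);print(n,'tube now',tube(k),'rest',tube(H(n,d0)))
    m=(abs(k[:,1])<20)&(k[:,0]>-45)&(k[:,0]<60)&(k[:,2]>-20)&(k[:,2]<48);q=k[m]
    print(q[np.lexsort((q[:,0],-np.round(q[:,2]/6)))].round(0).astype(int).tolist())
E
python3 look.py
```

```text
clock: 12.15
tcp_pos: [0.5245, 0.1776, 0.1862]
tcp_rot: [-2.883, -0.268, -1.048]
ft_force: [0.1, -0.3, -3.0]
opening: 0.0059
finger_force: 58.7
clock: 13.15
tcp_pos: [0.5344, 0.1795, 0.1859]
tcp_rot: [-2.883, -0.268, -1.048]
ft_force: [-0.9, -0.1, -3.7]
opening: 0.0058
finger_force: 58.7
t 13.25 loop hookframe mm [-4.5694  0.4876 26.8502] turn [0.     0.0003 0.0006] shift [0.0483 0.0037 0.0388] ft [ 0.4979  0.2579 -3.3566] q [ 0.3007 -0.391   1.9582 -0.0976  0.8828  1.7211]
side tube now [array([-3.5, -4.7, 83.9]), array([ -6.6,  -6.3, 133.7])] rest [array([-8.1, -6. , 85.2]), array([ -8.4,  -5.8, 132.7])]
[[16, -8, 46], [18, -3, 47], [7, -9, 44], [8, 4, 43], [11, -6, 44], [11, 3, 40], [12, 3, 45], [15, -8, 42], [16, 1, 41], [18, -2, 41], [-6, -6, 34], [0, 1, 35], [4, -5, 34], [7, 1, 35], [9, 2, 37], [10, 6, 35], [12, -1, 35], [14, 0, 39], [-7, -6, 30], [-7, -15, 28], [-5, -1, 31], [-4, -9, 28], [1, -2, 30], [5, -4, 28], [5, 0, 31], [10, -2, 33], [12, -5, 32], [-9, 10, 24], [-4, -8, 22], [-4, 8, 25], [5, 5, 22], [20, -4, 23], [24, -2, 24], [-15, -1, 18], [-13, -4, 18], [-12, 0, 21], 
[... 1656 characters left out ...]
6], [0, 10, 19], [-12, 1, 12], [-10, -3, 15], [-10, 0, 15], [-8, -16, 9], [-7, 18, 13], [-4, -13, 11], [-4, -16, 10], [-1, 14, 10], [2, 1, 10], [-8, -2, 5], [-8, -20, 8], [-7, 19, 6], [-3, 15, 6], [-9, 2, 1], [-7, -19, 1], [-6, -15, -1], [-2, 16, -2], [19, -2, 1], [23, -2, 1], [-8, -15, -4], [-7, 20, -6], [-6, -18, -7], [-4, 16, -6], [-4, 20, -6], [8, -1, -8], [-11, 14, -15], [-8, 17, -12], [-8, -18, -11], [-3, 10, -14], [-26, -2, -20], [-14, 1, -18], [-14, -6, -19], [-11, -10, -18], [-11, -3, -17], [-10, 11, -17], [-9, 1, -19], [-9, 18, -18], [-8, -7, -16], [-7, -17, -19], [-7, 4, -16], [-7, 0, -16], [-7, 11, -15], [-6, -10, -20], [-4, 15, -20], [-3, -10, -18], [-3, -3, -18], [-1, 18, -17]]
```

```bash
W='[[-1,0,0,0,0,0,0],[-1,0,0,0,0,0,0],[-1,0,0,0,0,0,0],[-1,0,0,0,0,0,0],[-1,0,0,0,0,0,0],[-1,0,0,0,0,0,0],[-1,0,0,0,0,0,0],[-1,0,0,0,0,0,0],[-1,0,0,0,0,0,0],[-1,0,0,0,0,0,0]]'; sed -i 's/^    print(q\[/    if 0: print(q[/' look.py
python3 -m handwheel '[[-1,0,0,0,0,0,0],[-1,0,0,0,0,0,0],[-1,0,0,0,0,0,0],[-1,0,0,0,0,0,0],[-1,0,0,0,0,0,0],[-1,0,0,0,0,0,0],[-1,0,0,0,0,0,0],[-1,0,0,0,0,0,0],[-1,0,0,0,0,0,0],[-1,0,0,0,0,0,0]]'
python3 look.py
python3 -m handwheel '[[-1,0,0,0,0,0,0],[-1,0,0,0,0,0,0],[-1,0,0,0,0,0,0],[-1,0,0,0,0,0,0],[-1,0,0,0,0,0,0],[-1,0,0,0,0,0,0],[-1,0,0,0,0,0,0]]'
python3 look.py
```

```text
clock: 14.25
tcp_pos: [0.5343, 0.1794, 0.1859]
tcp_rot: [-2.883, -0.268, -1.048]
ft_force: [0.0, -0.6, -3.3]
opening: 0.0054
finger_force: 58.7
t 14.35 loop hookframe mm [-4.67    0.4735 26.8411] turn [0.     0.0003 0.0006] shift [0.0494 0.0035 0.0395] ft [ 0.1418  0.5248 -3.5881] q [ 0.3007 -0.3913  1.9585 -0.0976  0.8829  1.7211]
side tube now [array([-3.6, -5.2, 85.6]), array([ -6.6,  -5.9, 131.4])] rest [array([-8.1, -6. , 85.2]), array([ -8.4,  -5.8, 132.7])]
top tube now [array([-6.1, -0.1, 84.5]), array([ -7.3,  -0.4, 134.6])] rest [array([-10.3,  -0.3,  83.5]), array([-10.7,   0.2, 133.2])]
clock: 15.05
tcp_pos: [0.5343, 0.1795, 0.1859]
tcp_rot: [-2.883, -0.268, -1.048]
ft_force: [0.0, -0.0, -3.3]
opening: 0.0061
finger_force: 58.7
t 15.15 loop hookframe mm [-4.6864  0.479  26.8103] turn [0.     0.0003 0.0006] shift [0.0498 0.0036 0.0394] ft [-0.7305  0.1062 -3.7652] q [ 0.3007 -0.3914  1.9586 -0.0976  0.8829  1.7211]
side tube now [array([-4.1, -5.3, 85.2]), array([ -6.7,  -5.8, 132.9])] rest [array([-8.1, -6. , 85.2]), array([ -8.4,  -5.8, 132.7])]
top tube now [array([-6.9, -0.3, 85.6]), array([ -7.9,   0.2, 134.7])] rest [array([-10.3,  -0.3,  83.5]), array([-10.7,   0.2, 133.2])]
```

The hook is resting against the loop, leaning about 8 mm and still. Now I push in slowly.

```bash
python3 -m handwheel '[[-1,0.01,0,0.009,0,0,0],[-1,0.015,0,0.013,0,0,0],[-1,0.02,0,0.017,0,0,0],[-1,0.02,0,0.017,0,0,0],[-1,0.02,0,0.017,0,0,0],[-1,0.02,0,0.017,0,0,0],[-1,0.02,0,0.017,0,0,0],[-1,0.02,0,0.017,0,0,0],[-1,0.02,0,0.017,0,0,0],[-1,0.02,0,0.017,0,0,0]]'
python3 -m handwheel '[[-1,0.02,0,0.017,0,0,0],[-1,0.02,0,0.017,0,0,0],[-1,0.02,0,0.017,0,0,0],[-1,0.02,0,0.017,0,0,0],[-1,0.02,0,0.017,0,0,0],[-1,0.01,0,0.01,0,0,0],[-1,0,0,0,0,0,0],[-1,0,0,0,0,0,0]]'
sed -i 's/if 0: print(q\[/print(q[/' look.py; python3 look.py
```

```text
clock: 16.15
tcp_pos: [0.5524, 0.1828, 0.1856]
tcp_rot: [-2.884, -0.268, -1.048]
ft_force: [-0.7, -0.4, -4.2]
opening: 0.0059
finger_force: 58.8
clock: 16.95
tcp_pos: [0.5629, 0.1848, 0.1855]
tcp_rot: [-2.884, -0.268, -1.048]
ft_force: [-0.7, 0.1, -3.2]
opening: 0.0058
finger_force: 58.8
t 17.05 loop hookframe mm [24.4269  0.5358 26.454 ] turn [0.     0.0003 0.0007] shift [-0.2447  0.0037 -0.2134] ft [-1.1787  0.6205 -3.2882] q [ 0.2921 -0.2974  1.8879 -0.0924  0.8589  1.7128]
side tube now [array([12.2, -5.5, 85.3]), array([  2.1,  -6.6, 132.6])] rest [array([-8.1, -6. , 85.2]), array([ -8.4,  -5.8, 132.7])]
[[33, 1, 47], [36, -6, 47], [38, -9, 46], [42, -7, 47], [31, -4, 40], [32, 5, 40], [36, -1, 44], [36, -5, 40], [21, -4, 33], [32, 1, 36], [35, 3, 38], [36, -5, 35], [38, 0, 37], [27, -5, 27], [28, 4, 28], [30, 1, 27], [32, -3, 33], [32, 2, 30], [47, -3, 29], [11, -4, 21], [21, -12, 26], [23, 10, 25], [24, 3, 22], [25, 3, 25], [26, -5, 23], [26, 8, 22], [28, -8, 23], [28, 9, 26], [32, -2, 26], [42, -1, 22], [44, -4, 26], [13, 1, 17], [15, 2, 20], [16, -2, 21], [23, 16, 16], [23, 
[... 1191 characters left out ...]
14, 0, 16], [17, 3, 18], [21, 16, 20], [23, -8, 20], [23, 13, 16], [25, -14, 15], [26, 16, 19], [27, 3, 15], [19, 17, 10], [23, -18, 12], [23, -14, 12], [26, -11, 14], [27, -1, 14], [17, 1, 5], [18, -17, 6], [19, 15, 4], [22, -17, 7], [25, 18, 7], [19, -16, -2], [22, 19, -1], [23, -2, 2], [31, 1, 2], [34, 5, -2], [21, -19, -5], [23, 16, -9], [24, -19, -3], [30, -2, -4], [37, -2, -7], [40, -2, -6], [21, 17, -13], [21, -15, -12], [24, -8, -15], [-43, 1, -18], [-22, -2, -19], [-13, 4, -19], [-2, 0, -19], [10, -3, -19], [11, 0, -19], [15, -18, -15], [16, 7, -19], [18, 13, -15], [19, 0, -19], [21, -11, -16], [22, 6, -15], [23, -4, -19], [25, -18, -18], [27, -11, -19], [27, 10, -17], [28, 3, -20]]
```

```bash
sed -i 's/^    print(q\[/    if 0: print(q[/' look.py; python3 -m handwheel '[[-1,0.003,0,0.013,0,0,0],[-1,0.005,0,0.025,0,0,0],[-1,0.005,0,0.03,0,0,0],[-1,0.005,0,0.03,0,0,0],[-1,0.005,0,0.03,0,0,0],[-1,0.005,0,0.03,0,0,0],[-1,0.003,0,0.025,0,0,0],[-1,0,0,0,0,0,0]]'
python3 look.py
```

```text
clock: 17.85
tcp_pos: [0.5734, 0.1867, 0.1762]
tcp_rot: [-2.884, -0.268, -1.048]
ft_force: [-1.2, -0.3, -2.6]
opening: 0.0058
finger_force: 58.8
t 17.95 loop hookframe mm [35.0822  0.5302 17.4084] turn [0.     0.0003 0.0006] shift [-0.2762  0.0036 -0.3971] ft [ 0.2108  0.3681 -3.0549] q [ 0.2892 -0.257   1.8738 -0.0921  0.8325  1.7122]
side tube now [array([12.3, -5.8, 85.7]), array([  2.4,  -7. , 131.4])] rest [array([-8.1, -6. , 85.2]), array([ -8.4,  -5.8, 132.7])]
top tube now [array([10.3, -0.4, 84.2]), array([ -2. ,  -0.4, 136.6])] rest [array([-10.3,  -0.3,  83.5]), array([-10.7,   0.2, 133.2])]
```

```bash
python3 -m handwheel '[[-1,-0.007,0,0.011,0,0,0],[-1,-0.014,0,0.022,0,0,0],[-1,-0.014,0,0.022,0,0,0],[-1,-0.014,0,0.022,0,0,0],[-1,-0.014,0,0.022,0,0,0],[-1,-0.014,0,0.022,0,0,0],[-1,-0.007,0,0.011,0,0,0],[-1,0,0,0,0,0,0],[-1,0,0,0,0,0,0]]'
sed -i 's/if 0: print(q\[/print(q[/' look.py; python3 look.py
```

```text
clock: 18.85
tcp_pos: [0.575, 0.187, 0.165]
tcp_rot: [-2.883, -0.268, -1.049]
ft_force: [-0.9, -0.4, -2.8]
opening: 0.0055
finger_force: 58.8
t 18.95 loop hookframe mm [36.6554  0.5253  6.0804] turn [0.     0.0002 0.0006] shift [-0.1952  0.0038 -0.527 ] ft [-1.0801  1.0513 -2.4047] q [ 0.2888 -0.2424  1.8851 -0.094   0.8061  1.715 ]
side tube now [array([10.2, -5.5, 86.4]), array([  0.9,  -6.6, 131.9])] rest [array([-8.1, -6. , 85.2]), array([ -8.4,  -5.8, 132.7])]
[[31, -5, 46], [33, 1, 46], [24, -8, 43], [28, -6, 44], [32, -8, 40], [32, 5, 40], [35, -6, 42], [43, -2, 43], [27, -1, 37], [29, 3, 39], [30, -8, 37], [33, 2, 35], [36, 3, 37], [25, 2, 32], [25, -2, 28], [28, 0, 30], [29, -4, 31], [30, 5, 31], [8, -2, 23], [16, 2, 24], [18, -1, 23], [20, 0, 26], [22, -3, 27], [26, 3, 25], [43, -4, 22], [15, -1, 15], [17, -1, 19], [18, -4, 19], [22, -2, 20], [32, -1, 15], [40, -1, 18], [11, -3, 10], [11, 1, 13], [12, -3, 14], [35, -7, 9], [39, -5, 9], [42, -4, 11], [45, -3, 14], [15, -5, 6], [17, -4, 9], [31, -1, 5], [32, -4, 5], [37, -2, 5], [39, -9, 6], [39, -1, 8], [44, 2, 7], [23, -4, 
[... 318 characters left out ...]
y([-10.7,   0.2, 133.2])]
[[23, 7, 41], [24, -3, 38], [26, 4, 36], [20, 1, 33], [22, 5, 29], [24, 4, 33], [25, 1, 30], [29, 1, 30], [32, -3, 32], [5, 2, 24], [19, 2, 22], [23, 2, 22], [23, 6, 21], [25, -2, 24], [28, -2, 25], [12, -1, 19], [12, 3, 18], [15, -1, 20], [21, -1, 18], [21, 6, 18], [26, -1, 16], [11, 0, 14], [22, 4, 10], [34, -4, 9], [13, 1, 5], [15, -3, 6], [33, 11, 6], [37, -10, 4], [37, 11, 7], [24, -2, 0], [30, 18, 0], [34, 15, -1], [37, -10, -2], [38, 15, 0], [39, -6, 1], [41, -13, -2], [34, 16, -7], [36, -2, -6], [36, 12, -5], [37, -16, -3], [37, -13, -3], [39, -2, -5], [33, -19, -11], [34, -2, -9], [37, -12, -9], [37, -16, -10], [33, -18, -18], [36, 17, -16], [39, -15, -20]]
```

The loop is now in the bowl, with the latch points back on the closed line. I bring it slowly back under the pivot.

```bash
sed -i 's/^    print(q\[/    if 0: print(q[/' look.py; python3 -m handwheel '[[-1,-0.01,0,-0.005,0,0,0],[-1,-0.02,0,-0.01,0,0,0],[-1,-0.032,0,-0.018,0,0,0],[-1,-0.033,0,-0.018,0,0,0],[-1,-0.033,0,-0.018,0,0,0],[-1,-0.033,0,-0.018,0,0,0],[-1,-0.033,0,-0.018,0,0,0],[-1,-0.033,0,-0.018,0,0,0],[-1,-0.033,0,-0.018,0,0,0],[-1,-0.033,0,-0.018,0,0,0]]'
python3 -m handwheel '[[-1,-0.033,0,-0.018,0,0,0],[-1,-0.033,0,-0.018,0,0,0],[-1,-0.033,0,-0.018,0,0,0],[-1,-0.025,0,-0.014,0,0,0],[-1,-0.015,0,-0.01,0,0,0],[-1,-0.008,0,-0.005,0,0,0],[-1,0,0,0,0,0,0],[-1,0,0,0,0,0,0]]'
python3 look.py
```

```text
clock: 19.95
tcp_pos: [0.5506, 0.1824, 0.1599]
tcp_rot: [-2.883, -0.268, -1.048]
ft_force: [-0.6, -0.3, -3.1]
opening: 0.0056
finger_force: 58.8
clock: 20.75
tcp_pos: [0.5386, 0.1802, 0.1576]
tcp_rot: [-2.883, -0.268, -1.048]
ft_force: [1.5, 0.2, -2.7]
opening: 0.0059
finger_force: 58.8
t 20.85 loop hookframe mm [-0.2989  0.4551 -1.4361] turn [0.     0.0003 0.0006] shift [ 0.2468  0.0036 -0.2869] ft [-0.5918  0.5823 -3.3551] q [ 0.2993 -0.3535  1.9879 -0.1023  0.8158  1.7281]
side tube now [array([-8.3, -5.9, 84.2]), array([ -9. ,  -6.3, 131.5])] rest [array([-8.1, -6. , 85.2]), array([ -8.4,  -5.8, 132.7])]
top tube now [array([-10.9,  -1. ,  83.8]), array([-10.9,  -0.1, 133.1])] rest [array([-10.3,  -0.3,  83.5]), array([-10.7,   0.2, 133.2])]
```

```bash
cat > avg.py <<'E'
from h import *
F=[];M=[]
for i in range(8):
    r.snapshot('side');o=r.get_obs();F.append(o['ft_force']);M.append(o['ft_torque'])
print('ft',np.mean(F,0),np.std(F,0)/8**.5,'tq',np.mean(M,0));lp(0,0,0)
E
python3 avg.py
python3 -m handwheel '[[-1,-0.006,0,0.008,0,0,0],[-1,-0.012,0,0.015,0,0,0],[-1,-0.017,0,0.02,0,0,0],[-1,-0.017,0,0.02,0,0,0],[-1,-0.017,0,0.02,0,0,0],[-1,-0.017,0,0.02,0,0,0],[-1,-0.017,0,0.02,0,0,0],[-1,-0.017,0,0.02,0,0,0],[-1,-0.017,0,0.02,0,0,0],[-1,-0.017,0,0.02,0,0,0]]'
python3 -m handwheel '[[-1,-0.012,0,0.015,0,0,0],[-1,-0.006,0,0.008,0,0,0],[-1,0,0,0,0,0,0],[-1,0,0,0,0,0,0]]'
python3 avg.py
```

```text
ft [ 0.1891  0.0778 -2.9255] [0.1473 0.1083 0.2535] tq [-0.1631  0.8969  0.0123]
t 21.25 loop hookframe mm [-0.3529  0.4621 -1.4891] turn [0.     0.0003 0.0006] shift [ 0.0167  0.0032 -0.0109] ft [-0.2611  0.171  -3.0175] q [ 0.2993 -0.3536  1.9881 -0.1023  0.8158  1.7281]
clock: 22.25
tcp_pos: [0.5387, 0.1802, 0.1398]
tcp_rot: [-2.883, -0.268, -1.049]
ft_force: [-0.1, 0.3, -1.2]
opening: 0.0055
finger_force: 58.9
clock: 22.65
tcp_pos: [0.5387, 0.1802, 0.1377]
tcp_rot: [-2.883, -0.268, -1.049]
ft_force: [0.7, 0.6, -1.3]
opening: 0.0061
finger_force: 58.9
ft [-0.0959  0.2765 -1.4236] [0.1698 0.1317 0.1698] tq [-0.1057  0.5488  0.0187]
t 23.05 loop hookframe mm [ -0.3082   0.4501 -21.4808] turn [-0.      0.0002  0.0006] shift [ 0.1874  0.0035 -0.2159] ft [ 0.0259  0.7276 -1.0236] q [ 0.2992 -0.3327  2.0136 -0.107   0.7694  1.7349]
```

```bash
python3 -m handwheel '[[-1,-0.006,0,0.008,0,0,0],[-1,-0.012,0,0.015,0,0,0],[-1,-0.017,0,0.02,0,0,0],[-1,-0.017,0,0.02,0,0,0],[-1,-0.017,0,0.02,0,0,0],[-1,-0.017,0,0.02,0,0,0],[-1,-0.012,0,0.015,0,0,0],[-1,-0.006,0,0.008,0,0,0],[-1,0,0,0,0,0,0],[-1,0,0,0,0,0,0]]'
python3 avg.py; python3 look.py
```

```text
clock: 24.05
tcp_pos: [0.5388, 0.1802, 0.1254]
tcp_rot: [-2.883, -0.268, -1.049]
ft_force: [-0.3, 0.5, 0.1]
opening: 0.006
finger_force: 59.1
ft [ 0.138  -0.1704 -0.0892] [0.1297 0.1911 0.1832] tq [-0.0696  0.3451 -0.0057]
t 24.45 loop hookframe mm [ -0.2177   0.4165 -33.7553] turn [0.     0.0002 0.0006] shift [ 0.2915  0.0033 -0.3421] ft [0.5766 0.1527 0.1077] q [ 0.2991 -0.3179  2.0279 -0.1103  0.7405  1.7394]
t 24.55 loop hookframe mm [ -0.2278   0.4167 -33.7763] turn [0.     0.0002 0.0006] shift [ 0.523   0.0038 -0.6181] ft [ 0.1726  0.6338 -0.0904] q [ 0.2991 -0.3179  2.0279 -0.1103  0.7405  1.7394]
side tube now [array([-9.8, -5.4, 85.4]), array([ -9.2,  -6.3, 133.2])] rest [array([-8.1, -6. , 85.2]), array([ -8.4,  -5.8, 132.7])]
top tube now [array([-11.6,  -0.5,  83.3]), array([-11.3,   0.1, 133.4])] rest [array([-10.3,  -0.3,  83.5]), array([-10.7,   0.2, 133.2])]
```

```bash
python3 -m handwheel '[[-1,0.004,0,0.009,0,0,0],[-1,0.004,0,0.009,0,0,0],[-1,0.004,0,0.009,0,0,0],[-1,0,0,0,0,0,0],[-1,0,0,0,0,0,0],[-1,0,0,0,0,0,0],[-1,0,0,0,0,0,0],[-1,0,0,0,0,0,0]]'
python3 avg.py;python3 look.py
```

```text
clock: 25.35
tcp_pos: [0.5407, 0.1805, 0.1243]
tcp_rot: [-2.883, -0.268, -1.048]
ft_force: [-0.1, -0.3, -0.9]
opening: 0.0057
finger_force: 59.1
ft [-0.1958  0.0391 -0.0568] [0.2264 0.1428 0.1216] tq [-0.0505  0.3348  0.001 ]
t 25.75 loop hookframe mm [  1.7528   0.4275 -34.7749] turn [0.     0.0003 0.0006] shift [ 0.2801  0.0033 -0.3693] ft [0.8417 0.3839 0.1316] q [ 0.2985 -0.3101  2.0239 -0.1102  0.7367  1.7391]
t 25.85 loop hookframe mm [  1.7659   0.4262 -34.7719] turn [0.     0.0002 0.0006] shift [ 0.5112  0.0038 -0.6454] ft [ 0.0055 -0.6988  0.3013] q [ 0.2985 -0.31    2.0239 -0.1102  0.7366  1.7391]
side tube now [array([-8.9, -6.5, 85.9]), array([ -8.5,  -5.8, 133.4])] rest [array([-8.1, -6. , 85.2]), array([ -8.4,  -5.8, 132.7])]
top tube now [array([-11. ,  -0.4,  83.8]), array([-10.9,  -0.7, 133.6])] rest [array([-10.3,  -0.3,  83.5]), array([-10.7,   0.2, 133.2])]
```

```bash
python3 -m handwheel '[[-1,0.005,0,0.004,0,0,0],[-1,0.005,0,0.004,0,0,0],[-1,0,0,0,0,0,0],[-1,0,0,0,0,0,0],[-0.9,0,0,0,0,0,0],[-0.85,0,0,0,0,0,0],[-0.8,0,0,0,0,0,0],[-0.75,0,0,0,0,0,0],[-0.7,0,0,0,0,0,0],[-0.65,0,0,0,0,0,0]]'
python3 look.py
python3 -m handwheel '[[-0.55,0,0,0,0,0,0],[-0.4,0,0,0,0,0,0],[-0.2,0,0,0,0,0,0],[-0.1,0,0,0,0,0,0],[0,0,0,0,0,0,0],[0,0,0,0,0,0,0],[0,0,0,0,0,0,0]]'
python3 look.py
```

```text
clock: 26.85
tcp_pos: [0.5416, 0.1807, 0.1243]
tcp_rot: [-2.883, -0.268, -1.048]
ft_force: [0.0, 0.4, -0.4]
opening: 0.0149
finger_force: 0.0
t 26.95 loop hookframe mm [  2.7139   0.4109 -34.7748] turn [0.     0.0003 0.0006] shift [ 0.5015  0.0036 -0.6534] ft [ 0.5365  0.3425 -0.3205] q [ 0.2982 -0.3069  2.0214 -0.11    0.736   1.7388]
side tube now [array([-9.5, -4.5, 85.7]), array([ -8.8,  -6.7, 132.7])] rest [array([-8.1, -6. , 85.2]), array([ -8.4,  -5.8, 132.7])]
top tube now [array([-11.6,  -0.3,  85.1]), array([-11.2,  -0.1, 134.1])] rest [array([-10.3,  -0.3,  83.5]), array([-10.7,   0.2, 133.2])]
clock: 27.65
tcp_pos: [0.5416, 0.1807, 0.1243]
tcp_rot: [-2.883, -0.268, -1.048]
ft_force: [0.0, -0.1, -0.7]
opening: 0.0424
finger_force: 0.0
t 27.75 loop hookframe mm [  2.7234   0.4241 -34.7693] turn [0.     0.0003 0.0006] shift [ 0.5013  0.0038 -0.6535] ft [ 0.0029 -0.6371 -0.0196] q [ 0.2982 -0.3069  2.0214 -0.11    0.736   1.7388]
side tube now [array([-9.5, -5.6, 84.8]), array([ -9. ,  -5.6, 131.9])] rest [array([-8.1, -6. , 85.2]), array([ -8.4,  -5.8, 132.7])]
top tube now [array([-10.9,  -0.5,  84.1]), array([-11.6,  -0.5, 133.2])] rest [array([-10.3,  -0.3,  83.5]), array([-10.7,   0.2, 133.2])]
```

```bash
python3 -m handwheel '[[0,0,0,-0.1,0,0,0],[0,0,0,-0.2,0,0,0],[0,0,0,-0.25,0,0,0],[0,0,0,-0.25,0,0,0],[0,0,0,-0.25,0,0,0],[0,0,0,-0.25,0,0,0],[0,0,0,-0.2,0,0,0],[0,0,0,-0.1,0,0,0],[0,0,0,0,0,0,0],[0,0,0,0,0,0,0]]'
python3 - <<'E'
from look import *
for n,d in(('side',ds),('top',dt)):
    k=H(n,d);b=k[(abs(k[:,1])<14)&(k[:,2]>-110)&(k[:,2]<-75)&(abs(k[:,0])<100)]
    for a in range(-100,100,25):
        q=b[(b[:,0]>=a)&(b[:,0]<a+25)]
        if len(q):print(a,len(q),np.median(q,0))
cv2.imwrite('pics/c8.png',np.hstack([crop(S,250,130,60,75,6),crop(T,210,160,60,75,6)])[:,:,::-1])
E
```

```text
clock: 28.75
tcp_pos: [0.4658, 0.1667, 0.2158]
tcp_rot: [-2.884, -0.268, -1.048]
ft_force: [-0.1, 0.6, 0.5]
opening: 0.0426
finger_force: 0.0
t 28.85 loop hookframe mm [-74.2708   0.3635  56.0611] turn [0.0001 0.0008 0.0007] shift [0.5126 0.0026 0.9356] ft [0.1094 0.164  0.1323] q [ 0.3282 -0.6457  2.0656 -0.1083  1.0338  1.7359]
side tube now [array([-10.3,  -4.8,  85.8]), array([ -9. ,  -5.7, 132.4])] rest [array([-8.1, -6. , 85.2]), array([ -8.4,  -5.8, 132.7])]
top tube now [array([-11.5,  -0.7,  84.9]), array([-10.7,  -0.2, 136.1])] rest [array([-10.3,  -0.3,  83.5]), array([-10.7,   0.2, 133.2])]
-100 15 [-88.9503   0.1659 -83.0693]
-75 18 [-59.0548  -2.3245 -82.1055]
-50 17 [-35.6119  -2.7994 -82.032 ]
-25 22 [ -5.6996  -1.7506 -79.6847]
0 12 [  6.8674   2.0657 -78.9795]
25 17 [ 41.2601  -1.888  -83.992 ]
50 15 [ 61.5939  -2.5798 -81.3948]
75 12 [ 82.6133  -2.3836 -81.0417]
-100 14 [-88.7449   1.1417 -82.5115]
-75 9 [-64.2126  -0.6234 -81.6477]
-50 18 [-36.959    1.2712 -84.6557]
-25 27 [ -6.7231  -0.3932 -81.8841]
0 17 [  4.8576  -0.1288 -78.8904]
25 5 [ 36.0392  -0.6049 -83.9963]
50 8 [ 62.4497  -1.3953 -83.6452]
75 9 [ 81.5555   0.9914 -85.9793]
```

View pics/c8.png

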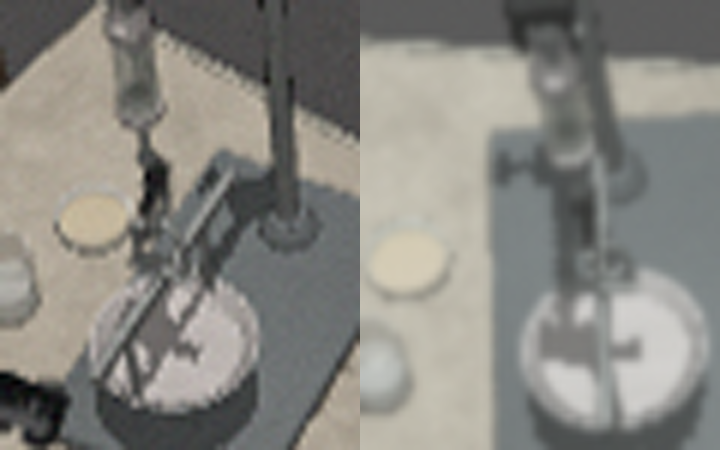

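The pan hangs level: the bar is at z about -82 along its whole length, a draw of about 32 mm. The loop is in the hook at side crop (170,260), and the jar and dish haven't moved. I'll back away, let it settle and hand in.

```bash
python3 -m handwheel '[[0,0,0,-0.1,0,0,0],[0,0,0,-0.2,0,0,0],[0,0,0,-0.2,0,0,0],[0,0,0,-0.1,0,0,0],[0,0,0,0,0,0,0],[0,0,0,0,0,0,0],[0,0,0,0,0,0,0],[0,0,0,0,0,0,0],[0,0,0,0,0,0,0],[0,0,0,0,0,0,0]]'
for i in 1 2 3; do python3 -m handwheel '[[0,0,0,0,0,0,0],[0,0,0,0,0,0,0],[0,0,0,0,0,0,0],[0,0,0,0,0,0,0],[0,0,0,0,0,0,0],[0,0,0,0,0,0,0],[0,0,0,0,0,0,0],[0,0,0,0,0,0,0],[0,0,0,0,0,0,0],[0,0,0,0,0,0,0]]' >/dev/null; done
python3 - <<'E'
from h import *
z=np.load('s1.npz');c,s=np.cos(np.radians(YAW)),np.sin(np.radians(YAW))
for i in range(6):
    T,d=snap('top');P=cloud('top',d).reshape(-1,3);X=P[:,:2]-AX
    H=np.stack([c*X[:,0]+s*X[:,1],-s*X[:,0]+c*X[:,1],P[:,2]-.248],1)*1e3
    t=H[(abs(H[:,0])<35)&(abs(H[:,1])<25)&(H[:,2]>68)&(H[:,2]<100)].mean(0)
    b=H[(abs(H[:,0])<100)&(abs(H[:,1])<14)&(H[:,2]<-72)&(H[:,2]>-92)];p=np.polyfit(b[:,0],b[:,2],1)
    print(t.round(1),'bar slope deg',np.degrees(p[0]).round(2),'z',p[1].round(1))
# loose things moved?
m=z['T'];print('diff jar/dish',np.abs(m[195:235,203:228].astype(int)-T[195:235,203:228]).max(),'bottle',np.abs(m[192:210,342:356].astype(int)-T[192:210,342:356]).max())
print(r.get_obs()['clock']); print(r.finish_job())
E
```

```text
clock: 29.85
tcp_pos: [0.4374, 0.1614, 0.2505]
tcp_rot: [-2.884, -0.268, -1.048]
ft_force: [-0.5, 0.5, -0.9]
opening: 0.0429
finger_force: 0.0
[-10.7  -0.   83.7] bar slope deg 0.47 z -82.2
[-11.2   0.5  83.3] bar slope deg 0.24 z -82.1
[-11.2  -0.8  84.3] bar slope deg 0.35 z -82.7
[-10.8  -0.3  83.8] bar slope deg 0.82 z -82.1
[-11.   -0.6  83.9] bar slope deg -0.02 z -83.3
[-11.2  -0.6  84.5] bar slope deg 1.01 z -82.5
diff jar/dish 2 bottle 2
33.15
the job is handed in; nothing more can be done
None
```

The weighing pan hangs level and still on the snap hook, about 32 mm down on the spring, with the latch apparently closed behind the loop by the depth readings; the jar, dish and bottle did not move, and I handed the job in at 33 s.

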